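Weed out the tapping key with the worn pivot

ROBOT

A 7-joint arm with a two-finger parallel gripper is mounted at the origin on the work surface. World frame = base frame: x ahead of the robot, y to its left, z up, the work surface at z = 0. Lengths are in mm, angles in rad, forces in N, time in s.
With the tool pointing down it reaches from about 425 to 800 mm from the base axis. Payload 8.3 kg.
Tool frame: the origin (TCP) lies between the finger pads; the fingertips stand bot.tcp_to_tips ahead of it and the grasp point (between the pads) lies 3 mm ahead of it (bot.tcp_to_tips is the distance from the TCP to the fingertips, in mm); z points along the fingers, y is the line along which they close (so a half turn about z gives the same grasp; the last joint's range is limited). The gripper opens to 85 mm and grips with 20 to 120 N. Pads are 22 mm wide; open, the fingers measure 114 mm over their backs; the gripper's body (76 mm by 85 mm) begins 54 mm behind the grasp point. The pads swing forward as they close: fully open they stand 13 mm farther back than shut.
Start: joints at [1.258, 0.383, 0.016, 1.37, -0.006, 1.388, -0.046], TCP at [154.544, -605.575, 253.279] pointing down, gripper open.
Joint ranges: [-2.95, 2.95], [-0.25, 2.06], [-1.52, 1.56], [0.18, 2.33], [-1.44, 4.58], [0.02, 2.06], [-3.01, 3.01]. Speed limits (rad/s): [2.39, 2.39, 3.01, 3.01, 3.14, 3.14, 3.14].

INTERFACE

Orientations are given as a unit quaternion [w, x, y, z].
In Python, from plant import bot gives the robot as it stands. The module is installed in compiled form; this text tells all that it offers.
- The arm moves only by the shell command python3 -m inch 'ROWS' [OPENING] [FORCE]. ROWS is a JSON object of lists of equal length, an entry for each row: "offset": the shift along the tool's x, y, z in mm, a list of three; "yaw": the turn about the tool's z in rad. In form: {"offset": [[tx, ty, tz], ...], "yaw": [yaw, ...]}. A call has 1 to 8 rows; each row shifts and turns the commanded pose from where the row before left it, along the tool's axes as they then stand; what a row does not reach is not made up. A row lasts 1/10 s, in which the tool goes at most 50 mm and 8.59 degrees, less where a joint would pass 70% of its speed; a pose out of reach is approached as far as the arm can. A call with a gripper value outside its range is refused whole. OPENING is the opening, from 0 (shut) to 1 (fully open), set as the call begins (- or left out, the last holds). The fingers move at their own pace and stop on an object; FORCE is the grip in N (left out, the last holds). Time passes only in rows, so rows that do not move let the fingers close. It gives the time, the measured TCP pose, the force, the opening and the grip force at its end, in the units of the state.
- bot.get_state(): the state, without advancing time (a new reading comes with each control period).
- bot.read_camera(name): name is "scene" or "top"; returns a dict with "image" (420x560x3 uint8, red, green, blue), "mtx" (3x3 intrinsics, pixels), "extrinsics" (4x4, takes a point from camera to world coordinates). Camera axes: x right, y down, z forward; pixel columns grow to the right and rows downward; lengths in mm; the calibration is good to about 2 mm. A picture is of the moment at which its call begins. There is no depth.
- bot.hand_in(): hands the job in; it is judged then, once.
The state is a dict: "time": time; "joint_positions": joint angles; "joint_vel": joint speeds; "effort": joint torques, N m; "eef_pos": TCP position; "tool_rot": TCP orientation; "ft_force": force on the tool from outside, world axes, zero at the start; "wrist_torque": the same for the moment, N m; "gripper_width": opening from 0.0 (shut) to 1.0 (fully open); "gripper_force": force on a finger pad.
Only numpy, scipy, OpenCV 4.12 (cv2) and the standard library are available. Lean on these libraries where they do the work, as an engineer would, in place of code of your own. Each camera call takes 0.05 s, during which the arm holds its last target. There are 200 camera calls.

TASK

Before the tapping keys in the wooden rack go out to the class, try them one by one until you find the one of the three whose pivot is worn: nudge the round knob from side to side, two full times to the end of its give, feeling how far it swings (a sound one hardly gives), with a fingertip's push only: do not grip the knobs, force them or tip the keys. Lift the loose key out and set it down, not drop it, flat and right way up in the red repair tray; leave the sound ones seated in the rack and the other things on the bench where they are.

Things in the scene. Friction and masses are not known exactly. Their poses are not given: they have to be found in the camera images.
- rack: Wooden rack, fixed, 165 (x) x 335 (y) x 18 mm high. Origin: centre of its underside; x points away from the robot (give or take its yaw). Three pockets at y = -110, 0, +110 mm, each 118.4 x 72.4 mm, 10 mm deep, floor 8 mm over the bench. Each holds one key (1.2 mm clearance all round), aligned with the rack, knob towards -x. Which key is in which pocket varies.
- key_a: Tapping key for school circuits, loose, about 0.7 kg: white base 116 (x) x 70 (y) x 16 mm, brass lever along x in a brass U-bracket, black round knob at the -x end (top 53 mm over the underside), two brass binding posts at the +x end (32 mm). Origin: centre of the base's underside, z up. Over 5 N sideways on the knob begins to tip a key in its pocket.
- key_b: A second tapping key, alike to look at; axes and sizes as key_a. Just one of the three has a worn pivot.
- key_c: A third tapping key, alike to look at; axes and sizes as key_a.
- key_a_lever: The moving lever of key_a, with its knob (90 g). Origin: on the pivot in the bracket, 12 mm towards +x from the key's origin and 30 mm over its underside; x and y as the key's while it stands in the middle.
- key_b_lever: The lever of key_b, likewise.
- key_c_lever: The lever of key_c, likewise.
- knob_a (a point): Centre of the knob of key_a: flat-topped upright cylinder, 28 mm in diameter, 16 mm high, 44 mm towards -x from the key's origin and 45 mm over its underside. Below it, beside the 10 mm wide lever, 20 mm are free. The lever is hung in the bracket, 56 mm from the knob's centre; worn, it swings sideways there, leaning a little. Pushed down, the knob yields 4 mm on a spring (1.5 to 3 N).
- knob_b (a point): Centre of the knob of key_b, as knob_a. Side play at the knob: in a sound key under 1 mm either way (the key itself may shift 1 to 2 mm more in its pocket); in the worn key about 6 mm either way with almost no resistance (0.1 N), then it stops. At the start all levers stand within 1 mm of the middle; once disturbed, the worn one lies over to one side.
- knob_c (a point): Centre of the knob of key_c, as knob_a and knob_b.
- grip_a (a point): Where to lift key_a: middle of its U-bracket, 12 mm towards +x from the key's origin, 40 mm over its underside, near the centre of mass. The bracket's two upright plates measure 32 mm over their outsides (along y), each is 16 mm long in x and rises from 16 to 49 mm over the underside; outside them is free.
- grip_b (a point): The same point of key_b.
- grip_c (a point): The same point of key_c.
- tray: Red plastic repair tray, open at the top, fixed, 220 (x) x 150 (y) x 35 mm high, walls and floor 5 mm thick. Origin: centre of its underside, z up.
- glue: Bystander: white glue bottle with blue cap, 38 mm in diameter, 115 mm high, standing. Origin: centre of its underside.
- scissors: Bystander: yellow-handled scissors lying flat, 160 mm long. Origin: under the rivet.
- screwdriver: Bystander: yellow screwdriver lying flat, 170 mm long.
- pencil_cup: Bystander: blue cup with pencils, 72 mm in diameter, 150 mm high with the pencils. Origin: centre of its underside.
- cell_box: Bystander: black holder with two green dry cells, 72 x 150 x 47 mm. Origin: centre of its underside.
- phone: Bystander: black telephone lying flat, 150 x 72 x 9 mm. Origin: centre of its underside.
There are look-alikes about, which are no part of the job. What is shaped like the key_c but pink or turquoise is not meant.

How it is judged:
By the outcome, as a careful person would: the job done as asked, in the order asked, and still so for the second after the job is handed in, with the robot touching nothing.
It also fails if it takes over 72 s, if anything falls off the work surface, if the arm or the gripper's body presses on something with over 40 N, if the wrist force passes 120 N, or if a joint passes its speed limit or range.

## Working session

There is one attempt and no reset: what is moved stays moved. The work goes in short steps, Python scripts to look and compute and a shell command to move; the robot and the scene stay as the last step left them, time stands still between calls to the robot, and variables do not carry over. Pictures are saved under pics/ and viewed, at most 10 in all, crops included, and the job is handed in when it is done.

```bash
mkdir -p pics; python3 - <<'E'
from plant import bot
import cv2,numpy as np
s=bot.get_state();print({k:np.round(v,3).tolist() for k,v in s.items()},bot.tcp_to_tips)
for n in("scene","top"):
    c=bot.read_camera(n);cv2.imwrite(f"pics/{n}0.png",c["image"][:,:,::-1]);np.savez(f"{n}0.npz",**c)
    print(n,c["mtx"].round(1).tolist(),c["extrinsics"].round(3).tolist())
E
```

```text
{'time': 0.0, 'joint_positions': [1.258, 0.384, 0.016, 1.371, -0.006, 1.388, -0.047], 'joint_vel': [-0.0, 0.0, 0.001, -0.001, -0.001, -0.001, 0.0], 'effort': [-0.001, -62.76, 0.844, -37.182, 0.016, 0.014, 0.0], 'eef_pos': [154.42, -605.137, 252.273], 'tool_rot': [-0.001, 0.992, 0.125, -0.0], 'ft_force': [0.211, 0.539, 0.069], 'wrist_torque': [0.064, 0.027, 0.022], 'gripper_force': 0.0, 'gripper_width': 0.998} 22.0
scene [[452.6, 0.0, 281.2], [0.0, 452.6, 212.5], [0.0, 0.0, 1.0]] [[-0.897, 0.277, -0.344, 983.685], [0.442, 0.573, -0.69, 796.791], [0.006, -0.771, -0.636, 876.337], [0.0, 0.0, 0.0, 1.0]]
top [[400.8, 0.0, 273.8], [0.0, 400.8, 209.7], [0.0, 0.0, 1.0]] [[-0.018, -0.993, 0.119, 419.115], [-1.0, 0.016, -0.017, -39.171], [0.015, -0.119, -0.993, 1206.333], [0.0, 0.0, 0.0, 1.0]]
```

View pics/top0.png

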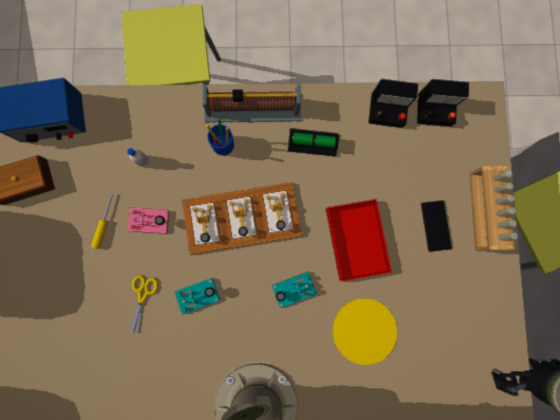

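View pics/scene0.png

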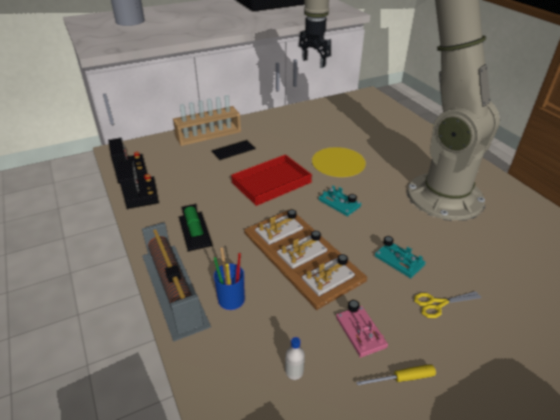

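The top view shows the rack with three white keys at about (205,223), (241,218) and (278,212). The pink (148,220) and turquoise (198,296), (294,290) look-alikes stand outside the rack, so the three white ones are meant. The red tray is at (358,240). I'll confirm this in an enlarged crop and measure.

```bash
cat >h.py <<'E'
import numpy as np,cv2
def load(n):
    d=np.load(n);return d["image"],d["mtx"],d["extrinsics"]
def unproj(px,z,K,E):
    px=np.atleast_2d(px).astype(float);r=np.c_[px,np.ones(len(px))]@np.linalg.inv(K).T@E[:3,:3].T
    o=E[:3,3];return o+r*((z-o[2])/r[:,2])[:,None]
def proj(P,K,E):
    p=(np.atleast_2d(P)-E[:3,3])@E[:3,:3]@K.T;return p[:,:2]/p[:,2:]
E
python3 - <<'E'
from h import *
im,K,E=load("top0.npz")
x0,y0=175,172
cv2.imwrite("pics/crop.png",cv2.resize(im[y0:y0+90,x0:x0+135,::-1],None,fx=5.9,fy=5.9,interpolation=cv2.INTER_CUBIC))
def blobs(m,a,z,lab):
    n,l,st,c=cv2.connectedComponentsWithStats(m.astype(np.uint8))
    for i in range(1,n):
        if st[i,4]>=a: print(lab,st[i].tolist(),c[i].round(1),unproj(c[i],z,K,E)[0].round(1))
I=im.astype(int);hsv=cv2.cvtColor(im,cv2.COLOR_RGB2HSV).astype(int)
m=np.zeros(im.shape[:2],bool);m[180:262,180:310]=1
blobs(m&(I.max(2)<65),15,61,"knob")
red=(I[...,0]>90)&(I[...,1]<50)&(I[...,2]<50);red[:190]=0;red[290:]=0;red[:,:320]=0;red[:,400:]=0
wood=m&(hsv[...,1]>130)&(hsv[...,0]<20)&(hsv[...,2]>60)
for lab,mk,z in(("tray",red,35),("rack",wood,18)):
    c=max(cv2.findContours(mk.astype(np.uint8),0,2)[0],key=cv2.contourArea)
    r=cv2.minAreaRect(unproj(c[:,0],z,K,E)[:,:2].astype(np.float32));print(lab,cv2.contourArea(c),r)
E
```

```text
knob [277, 221, 8, 9, 27] [280.7 225. ] [511.9 -78.2  61. ]
knob [239, 227, 9, 9, 28] [243.8 231.4] [495.1  27.8  61. ]
knob [201, 233, 9, 9, 37] [205.5 237.7] [479.1 136.7  61. ]
tray 3793.5 ((467.63330078125, -304.9424743652344), (218.62596130371094, 153.87277221679688), 8.996315002441406)
rack 6139.5 ((539.950927734375, 37.79704284667969), (166.649169921875, 337.1592102050781), 8.460639953613281)
```

View pics/crop.png

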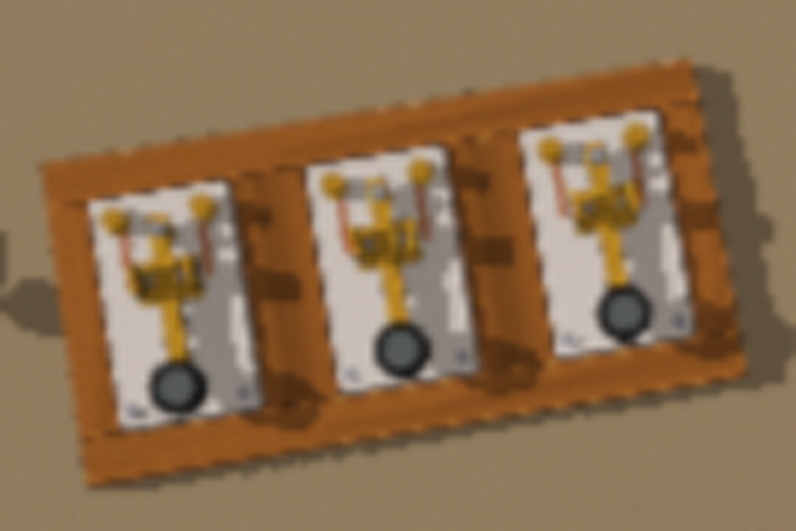

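The crop confirms three white keys in the wooden rack, with knobs at crop pixels (178,387), (402,349) and (624,313). The rack is yawed about 8.5°. I'll start with the right-hand key, holding the fingers part-open around its knob so that one fingertip at a time pushes it.

```bash
python3 -m inch '{"offset":[[0,0,0],[31,-33.5,0],[31,-33.5,0],[31,-33.5,0],[31,-33.5,0],[31,-33.5,0],[31,-33.5,0],[31,-33.5,0]],"yaw":[0.103,0,0,0,0,0,0,0]}' 0.6
python3 -m inch '{"offset":[[31,-33.5,0],[31,-33.5,0],[31,-33.5,0],[31,-33.5,0],[31,-33.5,0],[31,-33.5,0],[31,-33.5,0],[0,0,0]],"yaw":[0,0,0,0,0,0,0,0]}'
cat >>h.py <<'E'
def rel(x,y):
    from plant import bot
    s=bot.get_state();p=s["eef_pos"];w=s["tool_rot"];a=2*np.arctan2(w[2],w[1]);d=np.array([x,y])-p[:2]
    c,n=np.cos(a),np.sin(a);print("t",round(s["time"],2),"pos",np.round(p,1),"yaw",round(a,4),"togo tool x,y",np.round([d@[c,n],d@[n,-c]],1),"F",np.round(s["ft_force"],2),"w",s["gripper_width"])
E
python3 -c "from h import *;rel(512.3,-77.8)"
```

```text
time: 0.9
eef_pos: [335.4, -340.0, 253.1]
tool_rot: [-0.0, 0.997, 0.073, -0.0]
ft_force: [0.7, -0.4, -0.5]
gripper_width: 0.602
gripper_force: 0.0
time: 1.7
eef_pos: [517.3, -70.8, 253.0]
tool_rot: [-0.002, 0.997, 0.078, 0.0]
ft_force: [-0.3, 0.1, 0.3]
gripper_width: 0.599
gripper_force: 0.0
t 1.7 pos [517.3 -70.8 253. ] yaw 0.1568 togo tool x,y [-6.1  6.1] F [-0.28  0.06  0.29] w 0.5993340800548902
```

```bash
python3 -m inch '{"offset":[[-6,6,0],[0,0,40],[0,0,40],[0,0,40],[0,0,0],[0,0,0]],"yaw":[0.009,0,0,0,0,0]}'
python3 -c "from h import *;rel(512.3,-77.8)
from plant import bot;print(bot.tcp_to_tips)"
```

```text
time: 2.3
eef_pos: [509.5, -86.5, 133.8]
tool_rot: [0.0, 0.998, 0.068, -0.001]
ft_force: [0.2, -0.2, 0.7]
gripper_width: 0.598
gripper_force: 0.0
t 2.3 pos [509.5 -86.5 133.8] yaw 0.1354 togo tool x,y [ 4.  -8.3] F [ 0.2  -0.19  0.67] w 0.5977238752719994
22.0
```

```bash
for i in 1 2 3; do python3 -m inch '{"offset":[[0,0,0]],"yaw":[0]}' >/dev/null; python3 -c "from h import *;rel(512.3,-77.8)"; done
```

```text
t 2.4 pos [511.3 -85.9 135.8] yaw 0.1364 togo tool x,y [ 2.1 -7.9] F [ 0.25 -0.69  0.36] w 0.5982831509275238
t 2.5 pos [511.5 -85.5 135.7] yaw 0.1371 togo tool x,y [ 1.8 -7.5] F [ 0.66  0.5  -0.93] w 0.6007706518809429
t 2.6 pos [511.1 -85.2 135. ] yaw 0.1376 togo tool x,y [ 2.2 -7.1] F [-0.   -0.56  0.15] w 0.600869294670465
```

```bash
python3 -m inch '{"offset":[[2,-6.5,0],[0,0,30],[0,0,0],[0,0,0],[0,0,0],[0,0,0]],"yaw":[-0.01,0,0,0,0,0]}' >/dev/null
python3 -c "from h import *;rel(512.3,-77.8)"
python3 -m inch '{"offset":[[0,0,0],[0,0,0],[0,0,0],[0,0,0]],"yaw":[0,0,0,0]}' >/dev/null
python3 -c "
from h import *;rel(512.3,-77.8)
from plant import bot
c=bot.read_camera('scene');r=np.array([512,-78,60]);u,v=proj(r,c['mtx'],c['extrinsics'])[0].astype(int);print(u,v)
cv2.imwrite('pics/s1.png',cv2.resize(c['image'][v-50:v+50,u-65:u+65,::-1],None,fx=5.9,fy=5.9,interpolation=2))"
```

```text
t 3.2 pos [512.  -78.2 104.4] yaw 0.1478 togo tool x,y [ 0.4 -0.4] F [0.86 0.28 0.18] w 0.5992401500311068
t 3.6 pos [511.3 -78.2 103.4] yaw 0.1477 togo tool x,y [ 1.  -0.3] F [-0.68  0.39  0.1 ] w 0.6021209210472144
292 211
```

View pics/s1.png

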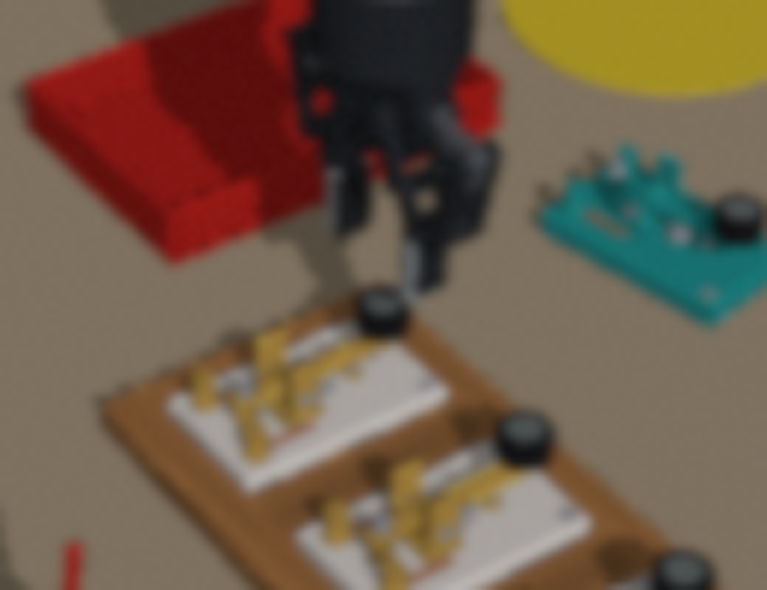

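The two fingertips (at 345,210 and 425,270 in the crop) stand above and either side of the right-hand knob (382,310), with clearance. I'll go down.

```bash
cat >>h.py <<'E'
def meas(x,y,n=5):
    from plant import bot
    A=[]
    for i in range(n):
        bot.read_camera("top");s=bot.get_state();A.append(np.r_[s["eef_pos"],s["ft_force"],s["wrist_torque"],2*np.arctan2(s["tool_rot"][2],s["tool_rot"][1])])
    m=np.mean(A,0);a=.1477;X=np.array([np.cos(a),np.sin(a)]);Y=np.array([X[1],-X[0]]);d=m[:2]-[x,y]
    print("t %.2f  rel tool x %.1f y %.2f z %.1f | Fx %.2f Fy %.2f Fz %.2f | T %s yaw %.4f"%(s["time"],d@X,d@Y,m[2],m[3:5]@X,m[3:5]@Y,m[5],np.round(m[6:9],3),m[9]))
E
python3 -m inch '{"offset":[[1,0,20],[0,0,19],[0,0,0],[0,0,0],[0,0,0],[0,0,0],[0,0,0]],"yaw":[0,0,0,0,0,0,0]}' |head -4
python3 -c "from h import *;meas(512.3,-77.8)"
```

```text
time: 4.35
eef_pos: [512.7, -78.1, 65.1]
tool_rot: [0.0, 0.997, 0.074, 0.001]
ft_force: [0.7, 1.0, 0.5]
t 4.60  rel tool x 0.1 y 0.34 z 64.7 | Fx 0.02 Fy 0.20 Fz -0.32 | T [0.011 0.001 0.018] yaw 0.1478
```

```bash
python3 -m inch '{"offset":[[0,2,0],[0,2,0],[0,2,0],[0,2,0],[0,1,0],[0,1,0],[0,0,0],[0,0,0]],"yaw":[0,0,0,0,0,0,0,0]}' >/dev/null
python3 -c "from h import *;meas(512.3,-77.8,4)"
python3 -m inch '{"offset":[[0,1,0],[0,1,0],[0,0,0],[0,0,0]],"yaw":[0,0,0,0]}' >/dev/null
python3 -c "from h import *;meas(512.3,-77.8,4)"
```

```text
t 5.60  rel tool x -0.0 y 10.15 z 64.3 | Fx 0.04 Fy 0.00 Fz 0.17 | T [-0.015 -0.014 -0.013] yaw 0.1480
t 6.20  rel tool x -0.0 y 12.24 z 64.3 | Fx -0.35 Fy -0.50 Fz 0.27 | T [ 0.09   0.023 -0.013] yaw 0.1479
```

```bash
python3 -m inch '{"offset":[[0,1,0],[0,0,0],[0,0,0]],"yaw":[0,0,0]}' >/dev/null
python3 -c "from h import *;meas(512.3,-77.8,4)"
python3 -m inch '{"offset":[[0,1,0],[0,0,0],[0,0,0]],"yaw":[0,0,0]}' >/dev/null
python3 -c "from h import *;meas(512.3,-77.8,4)"
```

```text
t 6.70  rel tool x -0.1 y 12.81 z 64.3 | Fx -0.38 Fy -3.44 Fz 0.48 | T [0.755 0.253 0.021] yaw 0.1483
t 7.20  rel tool x -0.2 y 14.03 z 64.2 | Fx -1.96 Fy -4.66 Fz 0.92 | T [0.993 0.588 0.057] yaw 0.1480
```

```bash
python3 -m inch '{"offset":[[0,-3,0],[0,-4,0],[0,-4,0],[0,-4,0],[0,-4,0],[0,-2,0],[0,-1,0],[0,0,0]],"yaw":[0,0,0,0,0,0,0,0]}' >/dev/null
python3 -c "from h import *;meas(512.3,-77.8,4)"
python3 -m inch '{"offset":[[0,-1,0],[0,-1,0],[0,0,0],[0,0,0]],"yaw":[0,0,0,0]}' >/dev/null
python3 -c "from h import *;meas(512.3,-77.8,4)"
```

```text
t 8.20  rel tool x -0.1 y -7.57 z 64.3 | Fx 0.05 Fy -0.31 Fz 0.09 | T [ 0.002 -0.005  0.002] yaw 0.1477
t 8.80  rel tool x -0.1 y -9.73 z 64.3 | Fx 0.09 Fy 0.09 Fz 0.11 | T [ 0.02  -0.001  0.003] yaw 0.1478
```

```bash
python3 -m inch '{"offset":[[0,-1,0],[0,0,0],[0,0,0]],"yaw":[0,0,0]}' >/dev/null
python3 -c "from h import *;meas(512.3,-77.8,3)"
python3 -m inch '{"offset":[[0,-1,0],[0,0,0],[0,0,0]],"yaw":[0,0,0]}' >/dev/null
python3 -c "from h import *;meas(512.3,-77.8,3)"
```

```text
t 9.25  rel tool x -0.1 y -10.74 z 64.3 | Fx -0.15 Fy 0.74 Fz 0.20 | T [-0.015 -0.002 -0.005] yaw 0.1478
t 9.70  rel tool x -0.1 y -11.50 z 64.3 | Fx -0.58 Fy 1.95 Fz -0.25 | T [-0.357 -0.015  0.004] yaw 0.1476
```

```bash
python3 -m inch '{"offset":[[0,-0.4,0],[0,0,0],[0,5,0],[0,6,0],[0,6,0],[0,4,0],[0,2,0],[0,1,0]],"yaw":[0,0,0,0,0,0,0,0]}' >/dev/null
python3 -m inch '{"offset":[[0,1,0],[0,0,0],[0,0,0]],"yaw":[0,0,0]}' >/dev/null
python3 -c "from h import *;meas(512.3,-77.8,3)"
```

```text
t 10.95  rel tool x -0.0 y 12.66 z 64.3 | Fx 0.43 Fy 0.37 Fz -0.47 | T [ 0.009 -0.008 -0.021] yaw 0.1481
```

```bash
python3 -m inch '{"offset":[[0,0.7,0],[0,0,0],[0,0,0]],"yaw":[0,0,0]}' >/dev/null
python3 -c "from h import *;meas(512.3,-77.8,3)"
python3 -m inch '{"offset":[[0,0.5,0],[0,0,0],[0,0,0]],"yaw":[0,0,0]}' >/dev/null
python3 -c "from h import *;meas(512.3,-77.8,3)"
```

```text
t 11.40  rel tool x -0.0 y 13.41 z 64.3 | Fx -0.16 Fy -0.50 Fz 0.31 | T [ 0.219  0.058 -0.013] yaw 0.1480
t 11.85  rel tool x -0.1 y 13.75 z 64.3 | Fx -0.50 Fy -3.32 Fz 0.66 | T [0.644 0.198 0.013] yaw 0.1481
```

```bash
python3 -m inch '{"offset":[[0,-5,0],[0,-6,0],[0,-6,0],[0,-4,0],[0,-2,0],[0,-1,0],[0,-1,0],[0,0,0]],"yaw":[0,0,0,0,0,0,0,0]}' >/dev/null
python3 -c "from h import *;meas(512.3,-77.8,3)"
python3 -m inch '{"offset":[[0,-0.6,0],[0,0,0],[0,0,0]],"yaw":[0,0,0]}' >/dev/null
python3 -c "from h import *;meas(512.3,-77.8,3)"
```

```text
t 12.80  rel tool x -0.1 y -10.78 z 64.3 | Fx -0.24 Fy -0.03 Fz 0.33 | T [-0.002  0.006  0.006] yaw 0.1476
t 13.25  rel tool x -0.1 y -11.38 z 64.3 | Fx -0.00 Fy 0.82 Fz -0.15 | T [-0.192  0.007  0.006] yaw 0.1477
```

```bash
python3 -m inch '{"offset":[[0,-0.4,0],[0,0,0],[0,0,0]],"yaw":[0,0,0]}' >/dev/null
python3 -c "from h import *;meas(512.3,-77.8,2)"
python3 -m inch '{"offset":[[0,5,0],[0,7.9,0],[0,0,-20],[0,0,-25],[0,-20,0],[0,-35,0],[0,-35,0],[0,-20,0]],"yaw":[0,0,0,0,0,0,0,0]}' >/dev/null
python3 -m inch '{"offset":[[0,0,0],[0,0,0],[0,0,0],[0,0,0],[0,0,0],[0,0,0],[0,0,0]],"yaw":[0,0,0,0,0,0,0]}' >/dev/null
python3 -c "from h import *;meas(496.0,31,3)"
```

```text
t 13.65  rel tool x -0.1 y -11.66 z 64.3 | Fx -0.66 Fy 2.12 Fz -0.53 | T [-0.555  0.033  0.011] yaw 0.1476
t 15.30  rel tool x 0.0 y 1.06 z 109.3 | Fx -0.47 Fy 0.28 Fz 0.02 | T [ 0.006 -0.009  0.001] yaw 0.1477
```

The right-hand key is sound: the free span between the fingers exceeds the knob gap by only about 1 mm. Next is the middle key.

```bash
python3 -m inch '{"offset":[[0,0,25],[0,0,20],[0,0,0],[0,0,0],[0,3,0],[0,3,0],[0,2,0],[0,2,0]],"yaw":[0,0,0,0,0,0,0,0]}' >/dev/null
python3 -m inch '{"offset":[[0,0,0],[0,0,0]],"yaw":[0,0]}' >/dev/null
python3 -c "from h import *;meas(496.0,31,3)"
python3 -m inch '{"offset":[[0,1,0],[0,0,0],[0,0,0]],"yaw":[0,0,0]}' >/dev/null
python3 -c "from h import *;meas(496,31,3)"
python3 -m inch '{"offset":[[0,1,0],[0,0,0],[0,0,0]],"yaw":[0,0,0]}' >/dev/null
python3 -c "from h import *;meas(496,31,3)"
```

```text
t 16.45  rel tool x 0.0 y 10.84 z 64.4 | Fx -0.34 Fy 0.20 Fz -0.11 | T [ 0.013  0.002 -0.015] yaw 0.1480
t 16.90  rel tool x 0.0 y 11.95 z 64.3 | Fx -0.29 Fy -0.29 Fz -0.31 | T [-0.007 -0.004 -0.006] yaw 0.1478
t 17.35  rel tool x 0.0 y 12.63 z 64.3 | Fx -0.72 Fy -2.47 Fz -0.32 | T [ 0.533  0.196 -0.007] yaw 0.1482
```

```bash
python3 -m inch '{"offset":[[0,0.3,0],[0,0,0],[0,-5,0],[0,-6,0],[0,-6,0],[0,-4,0],[0,-2,0],[0,-0.5,0]],"yaw":[0,0,0,0,0,0,0,0]}' >/dev/null
python3 -m inch '{"offset":[[0,0,0],[0,0,0]],"yaw":[0,0]}' >/dev/null
python3 -c "from h import *;meas(496.0,31,3)"
python3 -m inch '{"offset":[[0,-0.7,0],[0,0,0],[0,0,0]],"yaw":[0,0,0]}' >/dev/null
python3 -c "from h import *;meas(496,31,3)"
python3 -m inch '{"offset":[[0,-0.7,0],[0,0,0],[0,0,0]],"yaw":[0,0,0]}' >/dev/null
python3 -c "from h import *;meas(496,31,3)"
```

```text
t 18.50  rel tool x 0.0 y -9.97 z 64.3 | Fx -0.26 Fy 0.25 Fz 0.07 | T [0.009 0.    0.002] yaw 0.1474
t 18.95  rel tool x 0.0 y -10.93 z 64.3 | Fx -0.18 Fy 0.59 Fz 0.30 | T [0.011 0.032 0.01 ] yaw 0.1479
t 19.40  rel tool x 0.0 y -11.63 z 64.3 | Fx 0.04 Fy 0.44 Fz -0.46 | T [ 0.035  0.014 -0.013] yaw 0.1479
```

```bash
python3 -m inch '{"offset":[[0,-0.8,0],[0,0,0],[0,0,0]],"yaw":[0,0,0]}' >/dev/null
python3 -c "from h import *;meas(496.0,31,3)"
python3 -m inch '{"offset":[[0,-0.7,0],[0,0,0],[0,0,0]],"yaw":[0,0,0]}' >/dev/null
python3 -c "from h import *;meas(496,31,3)"
```

```text
t 19.85  rel tool x 0.0 y -12.22 z 64.3 | Fx 0.35 Fy 1.40 Fz 0.05 | T [-0.318 -0.001 -0.004] yaw 0.1476
t 20.30  rel tool x -0.1 y -12.84 z 64.3 | Fx -1.32 Fy 3.73 Fz 0.33 | T [-0.748  0.073 -0.044] yaw 0.1475
```

```bash
python3 -m inch '{"offset":[[0,5,0],[0,6,0],[0,6,0],[0,5,0],[0,3,0],[0,0.5,0],[0,0,0],[0,0,0]],"yaw":[0,0,0,0,0,0,0,0]}' >/dev/null
python3 -c "from h import *;meas(496,31,2)"
python3 -m inch '{"offset":[[0,0.6,0],[0,0,0],[0,0,0]],"yaw":[0,0,0]}' >/dev/null
python3 -c "from h import *;meas(496,31,2)"
```

```text
t 21.20  rel tool x 0.1 y 12.23 z 64.4 | Fx -0.37 Fy -0.24 Fz 0.04 | T [ 0.037 -0.008  0.012] yaw 0.1481
t 21.60  rel tool x 0.1 y 12.71 z 64.4 | Fx 0.00 Fy -1.58 Fz 0.23 | T [ 0.32   0.104 -0.018] yaw 0.1481
```

```bash
python3 -m inch '{"offset":[[0,0.4,0],[0,0,0],[0,0,0]],"yaw":[0,0,0]}' >/dev/null
python3 -c "from h import *;meas(496,31,2)"
python3 -m inch '{"offset":[[0,-5,0],[0,-6,0],[0,-6,0],[0,-5,0],[0,-3,0],[0,0,0],[0,0,0]],"yaw":[0,0,0,0,0,0,0]}' >/dev/null
python3 -c "from h import *;meas(496,31,2)"
python3 -m inch '{"offset":[[0,-0.5,0],[0,0,0],[0,0,0]],"yaw":[0,0,0]}' >/dev/null
python3 -c "from h import *;meas(496,31,2)"
```

```text
t 22.00  rel tool x -0.0 y 13.07 z 64.3 | Fx -0.57 Fy -3.03 Fz 0.61 | T [0.658 0.269 0.038] yaw 0.1481
t 22.80  rel tool x 0.1 y -11.45 z 64.3 | Fx 0.16 Fy -0.13 Fz 0.14 | T [-0.017 -0.019 -0.016] yaw 0.1476
t 23.20  rel tool x 0.0 y -12.09 z 64.3 | Fx -0.17 Fy -0.57 Fz 1.07 | T [-0.    -0.013  0.013] yaw 0.1478
```

```bash
python3 -m inch '{"offset":[[0,-0.7,0],[0,0,0],[0,0,0]],"yaw":[0,0,0]}' >/dev/null
python3 -c "from h import *;meas(496,31,2)"
python3 -m inch '{"offset":[[0,-0.3,0],[0,0,0],[0,0,0]],"yaw":[0,0,0]}' >/dev/null
python3 -c "from h import *;meas(496,31,2)"
```

```text
t 23.60  rel tool x 0.0 y -12.50 z 64.3 | Fx -0.13 Fy 2.72 Fz 0.14 | T [-0.423  0.017  0.028] yaw 0.1475
t 24.00  rel tool x -0.1 y -12.88 z 64.3 | Fx -0.67 Fy 3.11 Fz 0.47 | T [-0.715  0.05  -0.031] yaw 0.1476
```

The middle key is sound too. I'll move to the left key and swing it as asked.

```bash
python3 -m inch '{"offset":[[0,5,0],[0,8,0],[0,0,-20],[0,0,-25],[0,-20,0],[0,-35,0],[0,-35,0],[0,-20,0]],"yaw":[0,0,0,0,0,0,0,0]}' >/dev/null
python3 -m inch '{"offset":[[0,0,0],[0,0,0],[0,0,0],[0,0,0],[0,0,20],[0,0,25],[0,0,0],[0,0,0]],"yaw":[0,0,0,0,0,0,0,0]}' >/dev/null
python3 -c "from h import *;meas(479.8,139.8,2)"
python3 -m inch '{"offset":[[0,4,0],[0,4,0],[0,3,0],[0,2,0],[0,1,0],[0,0,0],[0,0,0]],"yaw":[0,0,0,0,0,0,0]}' >/dev/null
python3 -c "from h import *;meas(479.8,139.8,2)"
```

```text
t 25.70  rel tool x 0.7 y 0.03 z 65.3 | Fx 0.78 Fy -0.29 Fz 0.55 | T [ 0.009 -0.025 -0.011] yaw 0.1473
t 26.50  rel tool x 0.0 y 13.70 z 64.3 | Fx 0.17 Fy 0.86 Fz -0.24 | T [-0.024 -0.03   0.003] yaw 0.1481
```

Already at 13.7 mm with no resistance, unlike the other two keys. I'll continue carefully to the stop.

```bash
python3 -m inch '{"offset":[[0,1,0],[0,1,0],[0,0,0],[0,0,0]],"yaw":[0,0,0,0]}' >/dev/null
python3 -c "from h import *;meas(479.8,139.8,2)"
python3 -m inch '{"offset":[[0,0.8,0],[0,0,0],[0,0,0]],"yaw":[0,0,0]}' >/dev/null
python3 -c "from h import *;meas(479.8,139.8,2)"
python3 -m inch '{"offset":[[0,0.8,0],[0,0,0],[0,0,0]],"yaw":[0,0,0]}' >/dev/null
python3 -c "from h import *;meas(479.8,139.8,2)"
```

```text
t 27.00  rel tool x 0.0 y 15.84 z 64.3 | Fx -0.55 Fy -0.37 Fz -0.56 | T [-0.014 -0.006  0.004] yaw 0.1478
t 27.40  rel tool x 0.0 y 16.67 z 64.4 | Fx 0.05 Fy -0.37 Fz 0.41 | T [ 0.007  0.042 -0.003] yaw 0.1478
t 27.80  rel tool x 0.0 y 17.30 z 64.4 | Fx -0.06 Fy -1.12 Fz -0.28 | T [ 0.223  0.061 -0.007] yaw 0.1480
```

```bash
python3 -m inch '{"offset":[[0,0.6,0],[0,0,0],[0,0,0]],"yaw":[0,0,0]}' >/dev/null
python3 -c "from h import *;meas(479.8,139.8,2)"
python3 -m inch '{"offset":[[0,-5,0],[0,-7,0],[0,-7,0],[0,-7,0],[0,-5,0],[0,-1.5,0],[0,0,0],[0,0,0]],"yaw":[0,0,0,0,0,0,0,0]}' >/dev/null
python3 -c "from h import *;meas(479.8,139.8,2)"
python3 -m inch '{"offset":[[0,-0.8,0],[0,0,0],[0,0,0]],"yaw":[0,0,0]}' >/dev/null
python3 -c "from h import *;meas(479.8,139.8,2)"
```

```text
t 28.20  rel tool x 0.0 y 17.75 z 64.4 | Fx 0.19 Fy -1.65 Fz -0.48 | T [ 0.635  0.16  -0.013] yaw 0.1482
t 29.10  rel tool x 0.1 y -14.03 z 64.3 | Fx 0.11 Fy -0.22 Fz 0.36 | T [ 0.041  0.012 -0.035] yaw 0.1473
t 29.50  rel tool x 0.0 y -15.16 z 64.4 | Fx 0.36 Fy -0.31 Fz 0.18 | T [ 0.042 -0.03  -0.019] yaw 0.1477
```

```bash
python3 -m inch '{"offset":[[0,-1,0],[0,0,0],[0,0,0]],"yaw":[0,0,0]}' >/dev/null
python3 -c "from h import *;meas(479.8,139.8,2)"
python3 -m inch '{"offset":[[0,-0.8,0],[0,0,0],[0,0,0]],"yaw":[0,0,0]}' >/dev/null
python3 -c "from h import *;meas(479.8,139.8,2)"
```

```text
t 29.90  rel tool x 0.0 y -16.27 z 64.3 | Fx -0.46 Fy 0.12 Fz -0.07 | T [ 0.012  0.028 -0.009] yaw 0.1479
t 30.30  rel tool x 0.0 y -17.04 z 64.3 | Fx 0.13 Fy -0.10 Fz 0.40 | T [0.023 0.002 0.009] yaw 0.1479
```

```bash
python3 -m inch '{"offset":[[0,-0.8,0],[0,0,0],[0,0,0]],"yaw":[0,0,0]}' >/dev/null
python3 -c "from h import *;meas(479.8,139.8,2)"
python3 -m inch '{"offset":[[0,-0.6,0],[0,0,0],[0,0,0]],"yaw":[0,0,0]}' >/dev/null
python3 -c "from h import *;meas(479.8,139.8,2)"
```

```text
t 30.70  rel tool x 0.0 y -17.60 z 64.3 | Fx -0.41 Fy 1.13 Fz 0.06 | T [-0.365 -0.047  0.013] yaw 0.1476
t 31.10  rel tool x -0.1 y -18.16 z 64.3 | Fx -0.47 Fy 2.72 Fz 0.11 | T [-0.678 -0.001 -0.015] yaw 0.1476
```

```bash
python3 -m inch '{"offset":[[0,6,0],[0,8,0],[0,8,0],[0,7,0],[0,5,0],[0,1.6,0],[0,0,0],[0,0,0]],"yaw":[0,0,0,0,0,0,0,0]}' >/dev/null
python3 -c "from h import *;meas(479.8,139.8,2)"
python3 -m inch '{"offset":[[0,0.6,0],[0,0,0],[0,0,0]],"yaw":[0,0,0]}' >/dev/null
python3 -c "from h import *;meas(479.8,139.8,2)"
```

```text
t 32.00  rel tool x 0.1 y 16.97 z 64.4 | Fx 0.31 Fy -0.63 Fz -0.18 | T [ 0.034 -0.042  0.04 ] yaw 0.1483
t 32.40  rel tool x 0.0 y 17.45 z 64.4 | Fx 0.39 Fy -2.03 Fz 0.39 | T [ 0.456  0.026 -0.011] yaw 0.1482
```

```bash
python3 -m inch '{"offset":[[0,0.4,0],[0,0,0],[0,0,0]],"yaw":[0,0,0]}' >/dev/null
python3 -c "from h import *;meas(479.8,139.8,2)"
python3 -m inch '{"offset":[[0,-6,0],[0,-8,0],[0,-8,0],[0,-7,0],[0,-5,0],[0,-1.2,0],[0,0,0],[0,0,0]],"yaw":[0,0,0,0,0,0,0,0]}' >/dev/null
python3 -c "from h import *;meas(479.8,139.8,2)"
python3 -m inch '{"offset":[[0,-0.5,0],[0,0,0],[0,0,0]],"yaw":[0,0,0]}' >/dev/null
python3 -c "from h import *;meas(479.8,139.8,2)"
```

```text
t 32.80  rel tool x 0.0 y 17.96 z 64.4 | Fx 0.18 Fy -2.58 Fz 0.72 | T [ 0.647  0.112 -0.006] yaw 0.1480
t 33.70  rel tool x 0.1 y -16.84 z 64.4 | Fx -0.43 Fy 0.09 Fz -0.76 | T [0.001 0.059 0.032] yaw 0.1475
t 34.10  rel tool x 0.1 y -17.36 z 64.3 | Fx 0.34 Fy 0.84 Fz 0.70 | T [-0.165 -0.009  0.019] yaw 0.1476
```

The left key swings about 6 mm either way, so it is the worn one. I'll finish the second swing, then move to its bracket.

```bash
python3 -m inch '{"offset":[[0,-0.7,0],[0,0,0],[0,0,0]],"yaw":[0,0,0]}' >/dev/null
python3 -c "from h import *;meas(479.8,139.8,2)"
python3 -m inch '{"offset":[[0,8,0],[0,10.3,0],[0,0,-20],[0,0,-25],[16,0,0],[25,0,0],[15,0,0],[0,0,0]],"yaw":[0,0,0,0,0,0,0,0]}' 0.7 >/dev/null
python3 -m inch '{"offset":[[0,0,0],[0,0,0],[0,0,0],[0,0,0]],"yaw":[0,0,0,0]}' >/dev/null
python3 -c "
from h import *;meas(479.8,139.8,2)
from plant import bot
c=bot.read_camera('top');u,v=proj([535,148,60],c['mtx'],c['extrinsics'])[0].astype(int);a=c['image'][v-40:v+60,u-50:u+50]
c=bot.read_camera('scene');u,v=proj([535,148,60],c['mtx'],c['extrinsics'])[0].astype(int);b=c['image'][v-60:v+40,u-50:u+50]
cv2.imwrite('pics/g.png',cv2.resize(np.hstack([a,b])[:,:,::-1],None,fx=4,fy=4,interpolation=2))"
```

```text
t 34.50  rel tool x 0.0 y -17.86 z 64.3 | Fx 0.19 Fy 2.71 Fz 0.57 | T [-0.637 -0.12   0.025] yaw 0.1475
t 35.80  rel tool x 55.8 y 0.11 z 109.5 | Fx -0.14 Fy -0.22 Fz -0.19 | T [0.006 0.037 0.014] yaw 0.1480
```

View pics/g.png

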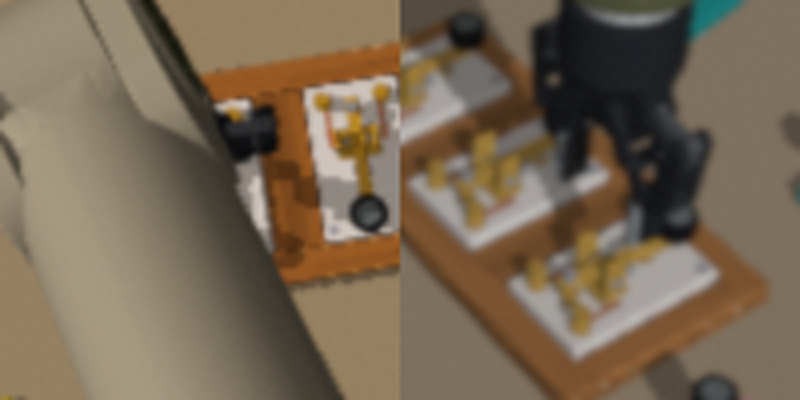

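The key's bracket (right half, about 590,270) lies ahead of and below the fingers, and the worn knob lies over to the side. Descend and grip.

```bash
python3 -m inch '{"offset":[[0,0,25],[0,0,20],[0,0,11],[0,0,0],[0,0,0],[0,0,0]],"yaw":[0,0,0,0,0,0]}' >/dev/null
python3 -c "from h import *;meas(479.8,139.8,2)"
python3 -m inch '{"offset":[[0,0,0],[0,0,0],[0,0,0],[0,0,0],[0,0,0],[0,0,0]],"yaw":[0,0,0,0,0,0]}' 0.2 40
python3 -c "from h import *;meas(479.8,139.8,2)"
```

```text
t 36.60  rel tool x 56.8 y -0.10 z 54.4 | Fx 0.37 Fy -0.01 Fz 0.40 | T [0.011 0.009 0.004] yaw 0.1478
time: 37.2
eef_pos: [535.5, 148.2, 53.9]
tool_rot: [-0.0, 0.997, 0.074, 0.0]
ft_force: [-1.0, -0.6, 5.4]
gripper_width: 0.366
gripper_force: 41.5
t 37.30  rel tool x 56.4 y -0.14 z 53.9 | Fx -1.67 Fy -0.21 Fz 5.74 | T [ 0.069  0.296 -0.005] yaw 0.1480
```

```bash
python3 -m inch '{"offset":[[0,0,-4],[0,0,-6],[0,0,-10],[0,0,-15],[0,0,-25],[0,0,-25],[0,0,-15],[0,0,0]],"yaw":[0,0,0,0,0,0,0,0]}' >/dev/null
python3 -m inch '{"offset":[[0,0,0],[0,0,0],[0,0,0],[0,0,0]],"yaw":[0,0,0,0]}' 
python3 -c "from h import *;meas(479.8,139.8,2);rel(467.6,-305)"
```

```text
time: 38.5
eef_pos: [534.7, 147.8, 152.4]
tool_rot: [0.0, 0.997, 0.074, -0.001]
ft_force: [0.1, -0.8, -6.6]
gripper_width: 0.367
gripper_force: 40.8
t 38.60  rel tool x 55.7 y 0.07 z 152.7 | Fx -0.14 Fy -0.71 Fz -6.91 | T [ 0.009 -0.137 -0.013] yaw 0.1479
t 38.6 pos [535.  147.9 152.8] yaw 0.1479 togo tool x,y [-133.4  438.1] F [-0.07  0.66 -6.96] w 0.3656469875472832
```

```bash
python3 -m inch '{"offset":[[-3,10,0],[-5.5,20,0],[-9,32,0],[-9.7,35,0],[-9.7,35,0],[-9.7,35,0],[-9.7,35,0],[-9.7,35,0]],"yaw":[0,0,0,0,0,0,0,0]}' >/dev/null
python3 -m inch '{"offset":[[-9.7,35,0],[-9.7,35,0],[-9.7,35,0],[-9,32,0],[-7,25,0],[-5.5,20,0],[-3.3,12,0],[-1.6,7,0]],"yaw":[0,0,0,0,0,0,0,0]}' >/dev/null
python3 -m inch '{"offset":[[0,0,0],[0,0,0],[0,0,0],[0,0,0],[0,0,0],[0,0,0]],"yaw":[0,0,0,0,0,0]}'
python3 -c "
from h import *;meas(479.5,-303.2,2)
from plant import bot
c=bot.read_camera('scene');u,v=proj([480,-303,60],c['mtx'],c['extrinsics'])[0].astype(int);b=c['image'][v-60:v+50,max(0,u-80):u+80]
cv2.imwrite('pics/t.png',cv2.resize(b[:,:,::-1],None,fx=4,fy=4,interpolation=2))"
```

```text
time: 40.8
eef_pos: [479.7, -302.9, 153.4]
tool_rot: [-0.0, 0.997, 0.074, 0.0]
ft_force: [0.4, 0.6, -6.9]
gripper_width: 0.362
gripper_force: 40.9
t 40.90  rel tool x 0.2 y -0.17 z 153.3 | Fx 0.06 Fy -0.05 Fz -6.23 | T [ 0.    -0.076 -0.011] yaw 0.1481
```

View pics/t.png

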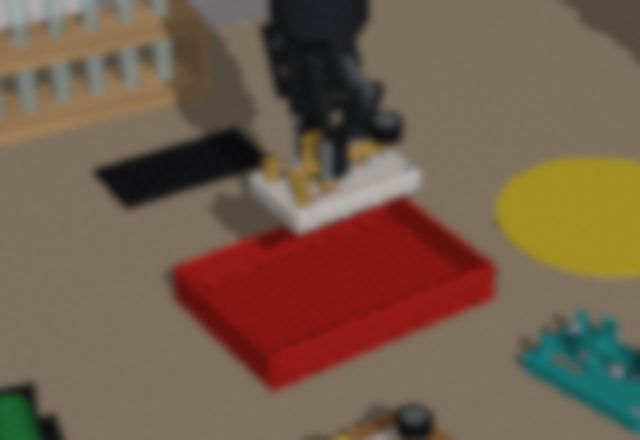

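The key is held level above the tray. Lower it.

```bash
python3 -m inch '{"offset":[[0,0,15],[0,0,25],[0,0,25],[0,0,15],[0,0,10],[0,0,6],[0,0,0],[0,0,0]],"yaw":[0,0,0,0,0,0,0,0]}' >/dev/null
python3 -c "from h import *;meas(479.5,-303.2,2)"
python3 -m inch '{"offset":[[0,0,2],[0,0,1],[0,0,1],[0,0,1],[0,0,0],[0,0,0]],"yaw":[0,0,0,0,0,0]}' >/dev/null
python3 -c "from h import *;meas(479.5,-303.2,2)"
```

```text
t 41.85  rel tool x 0.7 y 0.43 z 58.4 | Fx -0.15 Fy -0.07 Fz -7.00 | T [ 0.028 -0.106 -0.051] yaw 0.1478
t 42.55  rel tool x 0.1 y -0.04 z 52.3 | Fx 0.31 Fy 0.25 Fz -6.26 | T [ 0.012 -0.121 -0.006] yaw 0.1479
```

```bash
python3 -m inch '{"offset":[[0,0,0.8],[0,0,0.5],[0,0,0],[0,0,0]],"yaw":[0,0,0,0]}' >/dev/null
python3 -c "from h import *;meas(479.5,-303.2,2)"
python3 -m inch '{"offset":[[0,0,0.4],[0,0,0],[0,0,0]],"yaw":[0,0,0]}' >/dev/null
python3 -c "from h import *;meas(479.5,-303.2,2)"
```

```text
t 43.05  rel tool x 0.1 y -0.05 z 51.0 | Fx 0.08 Fy 0.50 Fz -6.63 | T [-0.007 -0.079 -0.027] yaw 0.1478
t 43.45  rel tool x 0.1 y -0.04 z 50.9 | Fx -1.94 Fy -1.86 Fz -0.30 | T [0.355 0.48  0.002] yaw 0.1478
```

```bash
python3 -m inch '{"offset":[[0,0,0.2],[0,0,0],[0,0,0],[0,0,0],[0,0,0],[0,0,0]],"yaw":[0,0,0,0,0,0]}' 0.65 20
python3 -m inch '{"offset":[[0,0,-5],[0,0,-15],[0,0,-30],[0,0,-40],[0,0,-40],[0,0,-40],[0,0,-20],[0,0,0]],"yaw":[0,0,0,0,0,0,0,0]}' >/dev/null
python3 -m inch '{"offset":[[0,40,0],[0,45,0],[0,45,0],[0,45,0],[0,45,0],[0,20,0],[0,0,0],[0,0,0]],"yaw":[0,0,0,0,0,0,0,0]}'
python3 -c "
from h import *
from plant import bot
a=bot.read_camera('top')['image'][170:290,170:400];b=bot.read_camera('scene')['image'][140:310,200:400]
a=cv2.resize(a,(800,417),interpolation=2);b=cv2.resize(b,(600,510),interpolation=2)
cv2.imwrite('pics/e1.png',a[:,:,::-1]);cv2.imwrite('pics/e2.png',b[:,:,::-1])"
```

```text
time: 44.05
eef_pos: [479.6, -303.2, 50.4]
tool_rot: [0.0, 0.997, 0.074, 0.0]
ft_force: [0.6, 0.3, 0.7]
gripper_width: 0.651
gripper_force: 0.0
time: 45.65
eef_pos: [514.8, -540.2, 239.5]
tool_rot: [-0.001, 0.997, 0.074, -0.0]
ft_force: [1.7, 0.6, 0.7]
gripper_width: 0.649
gripper_force: 0.0
```

View pics/e1.png

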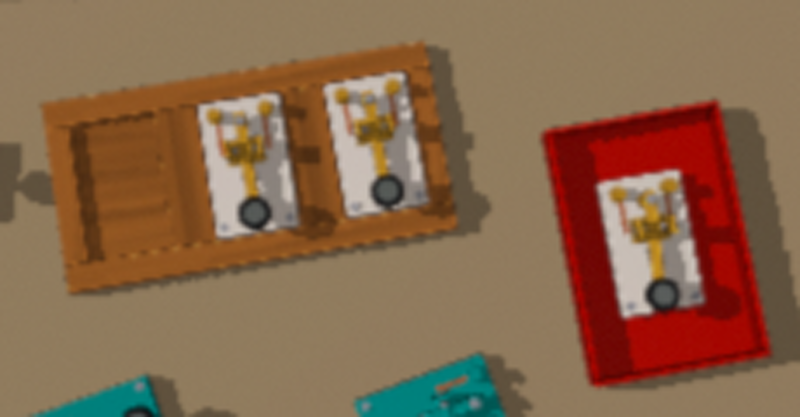

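View pics/e2.png

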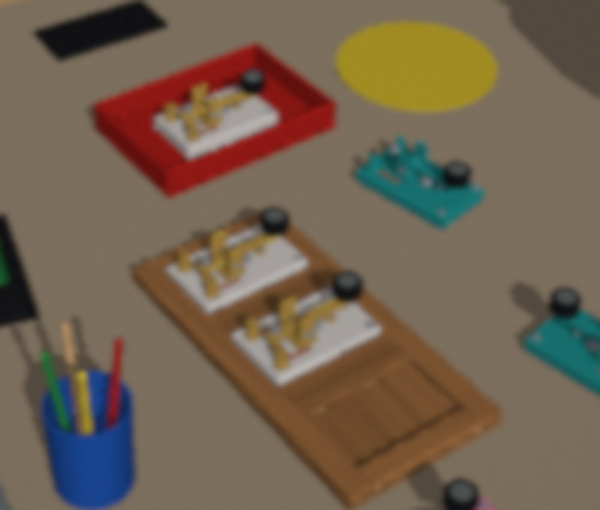

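The worn key lies flat and upright in the red tray (e1 at about 650,245). Both sound keys are seated in the rack, and nothing else in these views has moved.

```bash
python3 -c "from plant import bot;print(bot.hand_in())"
```

```text
the job is handed in; nothing more can be done
None
```

Job handed in at about 46 s: I tested all three keys, and the left one was worn (about 6 mm of play either way); it now sits flat and right way up in the red repair tray, with the two sound keys still seated in the rack.

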